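# Put the pile of clay tiles into its snug box

### The arm

A 7-joint arm with a two-finger parallel gripper is mounted at the origin on the work surface. World frame = base frame: x ahead of the robot, y to its left, z up, the work surface at z = 0. Lengths are in m, angles in rad, forces in N, time in s.
With the tool pointing down it reaches from about 0.4 to 0.875 m from the base axis. Payload 19.3 kg.
Tool frame: the origin (TCP) lies midway between the tips of the shut fingers; the grasp point (between the pads) lies 19 mm behind it; z points along the fingers, y is the line along which they close (so a half turn about z gives the same grasp; the last joint's range is limited). The gripper opens to 85 mm and grips with 20 to 120 N. Pads are 22 mm wide; open, the fingers measure 114 mm over their backs; the gripper's body (76 mm by 85 mm) begins 54 mm behind the grasp point. The pads swing forward as they close: fully open they stand 13 mm farther back than shut.
Start: joints at [1.103, 0.521, -0.036, 1.599, 0.021, 1.021, -0.113], TCP at [0.242, -0.576, 0.231] pointing down, gripper open.
Joint ranges: [-2.91, 2.91], [-0.3, 2.13], [-1.5, 1.42], [0.17, 2.43], [-1.26, 4.41], [0.16, 1.93], [-2.52, 2.52]. Speed limits (rad/s): [1.89, 1.89, 2.39, 2.39, 3.01, 3.01, 3.01].

### API

Orientations are given as a 3x3 rotation matrix whose columns are the frame's x, y, z axes.
In Python, from workcell import * gives the robot as it stands.
- The arm moves only by the tool jog_arm, never from a script. Its argument "commands" is a list of rows, each a list of 7 numbers: the shift along the tool's x, y, z in m, then the turn, a rotation vector about the tool's x, y, z in rad, then the finger opening in m, from 0 to 0.0854. In form: [[dx, dy, dz, wx, wy, wz, claw], ...]. A call has 1 to 8 rows; each row shifts and turns the commanded pose from where the row before left it, along the tool's axes as they then stand; what a row does not reach is not made up. A row lasts 1/12 s, in which the tool goes at most 41.7 mm and 7.16 degrees, less where a joint would pass 70% of its speed; a pose out of reach is approached as far as the arm can. A call with a gripper value outside its range is refused whole. The fingers move at their own pace and stop on an object; the grip force is fixed at half the most. Time passes only in rows, so rows that do not move let the fingers close. It gives the time, the measured TCP pose, the force, the opening and the grip force at its end, in the units of the state.
- sense(): the state, without advancing time (a new reading comes with each control period).
- read_camera(name): name is "side" or "top" or "wrist"; returns the picture (480x640x3 uint8, red, green, blue); there is no depth.
- camera_info(name): a dict with "fovy" (degrees; the focal length in pixels is half the picture's height over the tangent of half this angle, whatever the lens; pixels are square), "cx", "cy" (the principal point, pixels), "k1" (the pictures are not rectified: a ray, as slopes to the right and down, at radius r is drawn at 1 + k1 r^2 times it, then the intrinsics apply), "rvec" (rotation vector, rad) and "tvec" (3), from world to camera coordinates, as OpenCV has them; the wrist camera has in their place "mount" (4x4, takes a point from camera to tool coordinates, whose origin is the TCP and whose axes are the flange's). Camera axes: x right, y down, z forward; pixel columns grow to the right and rows downward; lengths in m; the calibration is good to about 2 mm. A picture is of the moment at which its call begins: read the wrist's pose just before it. camera_info takes no time and is no camera call.
- sign_off(): hands the job in; it is judged then, once.
The state is a dict: "time": time; "joints": joint angles; "qvel": joint speeds; "joint_efforts": joint torques, N m; "tool_pos": TCP position; "orientation": TCP orientation; "ft_force": force on the tool from outside, world axes, zero at the start; "torque": the same for the moment, N m; "width": finger opening in m; "grasp_force": force on a finger pad.
Only numpy, scipy, OpenCV 4.12 (cv2) and the standard library are available. Lean on these libraries where they do the work, as an engineer would, in place of code of your own. Each camera call takes 0.05 s, during which the arm holds its last target. There are 200 camera calls.

### The job

Pick up the three loose clay tiles together as one pile and put the pile into the snug wooden tile box: tilt it so that one end goes in first under the keeper bar and against that end wall, then lower the other end, nudging uneven tiles in towards that wall by feel, until all three tiles lie flat on each other, fully home in the box. Let go of them and leave the other things on the table where they are.

Things in the scene. Friction and masses are not known exactly. Their poses are not given: they have to be found in the camera images.
- tile_box: Open wooden box fixed to the table, about 120 mm long (its x) by 80 mm wide (its y). Origin: centre of its underside, on the table; z up. Inside 103.5 x 63.5 mm, walls 8 mm thick, inner floor 10 mm above the table. The long sides are walled only for 18 mm at each end (as high as that end's wall); the 67 mm between is open down to the table for fingers, the floor there 54 mm wide.
- keeper (a point): Middle of the keeper bar's inner lower edge, 37 mm above the table, at the box's -x end (box x = -43.75 mm). The bar lies on the 37 mm high end wall and overhangs the inside by 8 mm, 6 mm thick (top 43 mm above the table); the clear opening above the box is thus only 95.5 mm long.
- low_wall (a point): Middle of the inner top edge of the low end wall, opposite the keeper (box x = +51.75 mm), 22 mm above the table, 12 mm above the inner floor.
- tile_low: Bare red-brown clay tile, 100 x 60 x 7 mm (long along its x), 60 to 120 g, same as the other two. Origin: centre of its underside; z is up through its thickness. Starts as the bottom tile of the pile, on the rest block, the tiles shifted by up to 8 mm lengthwise and 3 mm sideways against each other.
- tile_mid: Bare red-brown clay tile, 100 x 60 x 7 mm (long along its x), 60 to 120 g, same as the other two. Origin: centre of its underside; z is up through its thickness. Starts as the middle tile of the pile.
- tile_top: Bare red-brown clay tile, 100 x 60 x 7 mm (long along its x), 60 to 120 g, same as the other two. Origin: centre of its underside; z is up through its thickness. Starts as the top tile; its upper face is then 35 mm above the table. The pile is 21 mm thick.
- rest: Fixed wooden rest block under the pile, 80 x 46 x 14 mm, long along its x, narrower than the tiles, so that fingertips can reach below the pile at its long sides. Origin: centre of its underside.
- jar: Closed glass jar, 56 mm across, 70 mm tall, to be left alone. Origin: centre of its underside.
- mug: White mug, 72 mm across, 85 mm tall, handle at its +y, to be left alone. Origin: centre of its underside.
- bowl: Glass bowl, 140 mm across, 60 mm tall, to be left alone. Origin: centre of its underside.
- roller: Wooden rolling pin lying along its x, 300 mm long, 48 mm thick, to be left alone. Origin: under its middle, on the table.
- stamp: Wooden hand stamp, base 70 x 50 mm, 60 mm tall with a turned grip, to be left alone. Origin: centre of its underside.
- spatula: Spatula lying flat along its x, to be left alone. Origin: under its middle.
There are look-alikes about, which are no part of the job. What is shaped like the tile_top but purple is not meant.

How it is judged:
On the way:
1. all three tiles are lifted together, as one pile, clear of the rest block (height (world z) of each of tile_low, tile_mid, tile_top above 0.055 m and distance between tile_low and tile_mid below 0.014 m and distance between tile_mid and tile_top below 0.014 m), for 0.2 s.
At the end, for the whole second after the job is handed in: All three tiles lie in the box, at rest and let go: each centred within 4 mm along and across the box, flat within 0.04 rad, the lowest on the inner floor and the others on it (undersides between 7 and 28 mm above the box's underside) (x of tile_low in the frame of tile_box between -0.004 and 0.004 m and y of tile_low in the frame of tile_box between -0.004 and 0.004 m and z of tile_low in the frame of tile_box between 0.007 and 0.028 m and angle between each of tile_low, tile_mid, tile_top's own z axis and vertical below 0.04 rad and linear speed of each of tile_low, tile_mid, tile_top below 0.01 m/s and x of tile_mid in the frame of tile_box between -0.004 and 0.004 m and y of tile_mid in the frame of tile_box between -0.004 and 0.004 m and z of tile_mid in the frame of tile_box between 0.007 and 0.028 m and x of tile_top in the frame of tile_box between -0.004 and 0.004 m and y of tile_top in the frame of tile_box between -0.004 and 0.004 m and z of tile_top in the frame of tile_box between 0.007 and 0.028 m); the robot touches nothing.
It fails at once if another thing on the table is moved by more than 40 mm or tipped over (distance of any of jar, mug, bowl, roller, stamp, spatula from where it was at the start of the episode above 0.04 m or angle between any of jar, mug, bowl, roller, stamp, spatula's own z axis and vertical above 0.6 rad).
It also fails if it takes over 64 s, if anything falls off the work surface, if the arm or the gripper's body presses on something with over 40 N, if the wrist force passes 120 N, or if a joint passes its speed limit or range.

## Working session

There is one attempt and no reset: what is moved stays moved. The work goes in short steps, Python scripts to look and compute and a tool call to move; the robot and the scene stay as the last step left them, time stands still between calls to the robot, and variables do not carry over. Pictures are saved under pics/ and viewed, at most 10 in all, crops included, and the job is handed in when it is done.

Besides the shell and the picture viewer there is one more tool, called after "Emit:" by a JSON object that holds its "op" and its "data", one argument or row to a line. jog_arm: Moves the arm, as the interface text tells. Its arguments: {"type":"object","properties":{"commands":{"type":"array","items":{"type":"array","items":{"type":"number"}}}},"required":["commands"]}

```bash
ls; mkdir -p pics
cat > h.py <<'E'
import numpy as np, cv2
from workcell import *
def K(n):
    i=camera_info(n); f=240/np.tan(np.radians(i["fovy"])/2); return i,f
def pose(n):
    i,f=K(n)
    if "rvec" in i:
        R,_=cv2.Rodrigues(np.array(i["rvec"],float)); t=np.array(i["tvec"],float).ravel(); return R,t
    s=sense(); T=np.eye(4); T[:3,:3]=np.array(s["orientation"]); T[:3,3]=s["tool_pos"]
    M=np.linalg.inv(T@np.array(i["mount"])); return M[:3,:3],M[:3,3]
def project(n,P,RT=None):
    i,f=K(n); R,t=RT or pose(n); c=np.atleast_2d(P)@R.T+t; s=c[:,:2]/c[:,2:]
    r2=(s**2).sum(1,keepdims=True); return s*(1+i["k1"]*r2)*f+[i["cx"],i["cy"]]
def ray(n,uv,RT=None):
    i,f=K(n); R,t=RT or pose(n); d=(np.atleast_2d(uv)-[i["cx"],i["cy"]])/f; s=d.copy()
    for _ in range(20): s=d/(1+i["k1"]*(s**2).sum(1,keepdims=True))
    D=np.c_[s,np.ones(len(s))]@R; return -R.T@t,D
def atz(n,uv,z,RT=None):
    o,D=ray(n,uv,RT); return o+D*((z-o[2])/D[:,2:])
def snap(n,fn):
    RT=pose(n); im=read_camera(n); cv2.imwrite("pics/"+fn,im[:,:,::-1]); return im,RT
E
python3 - <<'E'
from h import *
for n in("top","side","wrist"):
    print(camera_info(n)); snap(n,n+"0.png")
s=sense();print(s["tool_pos"],s["orientation"],s["time"],s["ft_force"])
E
```

```text
pics
{'fovy': 46.17064699145934, 'cx': 317.34017829054943, 'cy': 245.57651624533997, 'k1': -0.16532059085470033, 'rvec': array([ 2.16365251, -2.14379533,  0.12556982]), 'tvec': array([-1.29878875e-03,  5.83965377e-01,  1.36439527e+00])}
{'fovy': 44.02809737184617, 'cx': 307.9270877957087, 'cy': 242.263160011662, 'k1': -0.09984854417035995, 'rvec': array([ 0.09797226, -2.71827878,  1.54253398]), 'tvec': array([0.58713128, 0.08030289, 1.41247147])}
{'fovy': 64.73973019615238, 'cx': 320.13751199187027, 'cy': 240.58260378515288, 'k1': -0.008818752258593795, 'mount': array([[-7.85598358e-05, -9.53852515e-01, -3.00275496e-01,
         7.76281621e-02],
       [ 9.99999991e-01, -4.18414557e-05, -1.28712659e-04,
        -8.37955233e-06],
       [ 1.10208929e-04, -3.00275503e-01,  9.53852510e-01,
        -1.42702641e-01],
       [ 0.00000000e+00,  0.00000000e+00,  0.00000000e+00,
         1.00000000e+00]])}
[ 0.24199595 -0.57598569  0.23086108] [[ 9.21920023e-01  3.87380063e-01 -3.97260301e-04]
 [ 3.87380260e-01 -9.21919713e-01  7.59212227e-04]
 [-7.21384226e-05 -8.53823752e-04 -9.99999633e-01]] 0.15 [0.52830466 0.05329936 0.46097662]
```

View pics/top0.png

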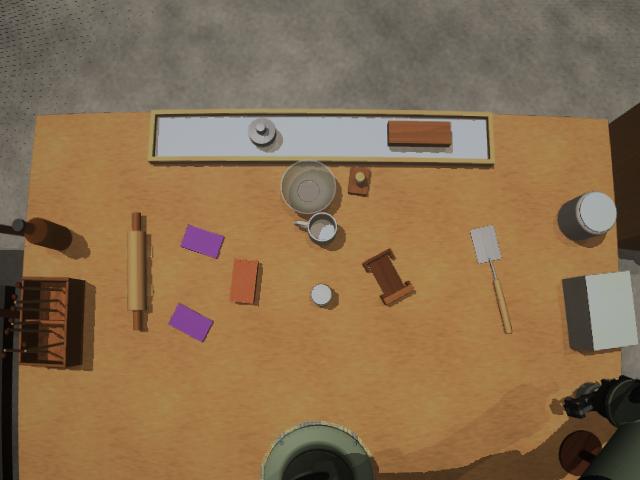

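View pics/side0.png

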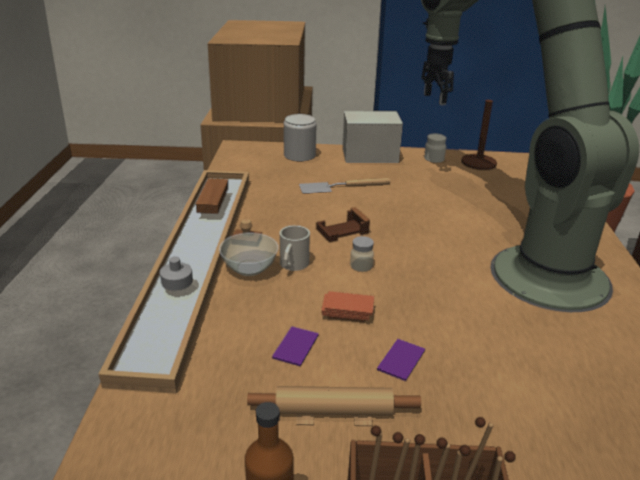

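Top view: the red-brown pile is at (244,281), and the box is at (388,277) with its thicker keeper end near (400,295). The purple tiles at (203,241) and (191,322) and the brown block at (419,133) in the tray are look-alikes. The red-brown stack on the rest fits the description. I'll confirm it with one crop.

Run:
```python
from h import *
t=cv2.imread("pics/top0.png"); s=cv2.imread("pics/side0.png")
a=cv2.resize(t[240:320,220:300],(400,400),interpolation=cv2.INTER_CUBIC)
b=cv2.resize(t[237:317,350:430],(400,400),interpolation=cv2.INTER_CUBIC)
c=cv2.resize(s[200:248,300:380],(400,240)); d=cv2.resize(s[280:328,310:390],(400,200))
cv2.imwrite("pics/crop1.png",np.vstack([np.hstack([a,b]),np.hstack([d,c[:200]])]))
# pile top face
hsv=cv2.cvtColor(t,cv2.COLOR_BGR2HSV)[240:320,220:275]
m=cv2.inRange(hsv,(0,140,150),(11,255,255))
p=cv2.findNonZero(m).reshape(-1,2)+[220,240]
r=cv2.minAreaRect(p.astype(np.float32)); print(r)
for z in(0.035,): print(atz("top",cv2.boxPoints(r),z).round(4), atz("top",[r[0]],z))
print("box",atz("top",[[388,277],[379,258],[402,295]],0.03).round(3))
```

```text
((243.13368225097656, 280.66339111328125), (23.681886672973633, 42.886104583740234), 5.710593223571777)
[[0.4443 0.221  0.035 ]
 [0.5507 0.213  0.035 ]
 [0.5454 0.1538 0.035 ]
 [0.4393 0.1622 0.035 ]] [[0.49475063 0.18740431 0.035     ]]
box [[ 0.508 -0.172  0.03 ]
 [ 0.555 -0.15   0.03 ]
 [ 0.463 -0.207  0.03 ]]
```

View pics/crop1.png

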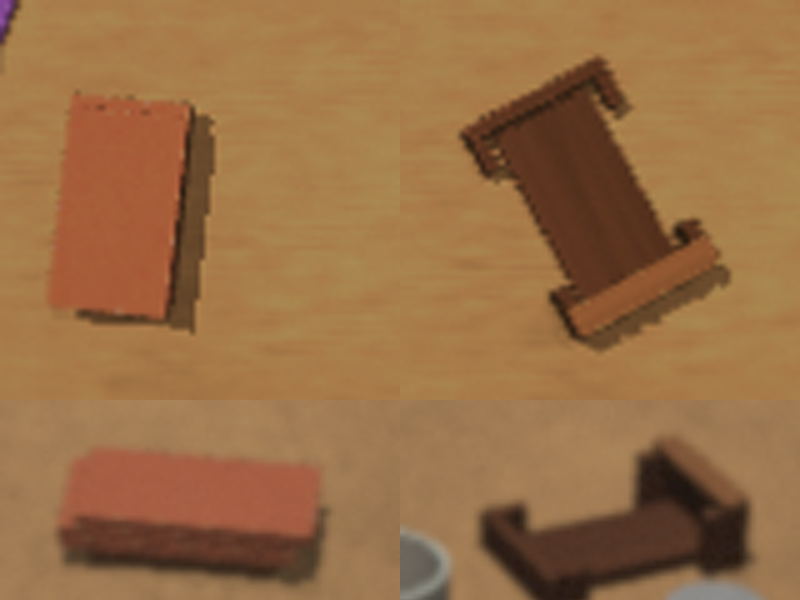

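The crop confirms it: three red-brown tiles on the rest, and the box's keeper bar is at the end nearer the robot. I'll move over the box and look with the wrist camera.

Emit:
{"op": "jog_arm", "data": {
  "commands": [
    [0.033,-0.022,0.003,0,0,-0.012,0.085],
    [0.033,-0.022,0.003,0,0,-0.012,0.085],
    [0.033,-0.022,0.003,0,0,-0.012,0.085],
    [0.033,-0.022,0.003,0,0,-0.012,0.085],
    [0.033,-0.022,0.003,0,0,-0.012,0.085],
    [0.033,-0.022,0.003,0,0,-0.012,0.085],
    [0.033,-0.022,0.003,0,0,-0.012,0.085],
    [0.033,-0.022,0.003,0,0,-0.012,0.085]
  ]
}}

```text
time: 0.82
tool_pos: [0.4065, -0.3029, 0.2072]
orientation: [[0.88, 0.474, 0.0], [0.474, -0.88, -0.0], [0.0, 0.0, -1.0]]
ft_force: [1.3, -1.2, 0.2]
width: 0.0849
grasp_force: 0.0
```

Emit:
{"op": "jog_arm", "data": {
  "commands": [
    [0.033,-0.022,0.01,0,0,-0.012,0.085],
    [0.033,-0.022,0.01,0,0,-0.012,0.085],
    [0.033,-0.022,0.01,0,0,-0.012,0.085],
    [0.033,-0.022,0.01,0,0,-0.012,0.085],
    [0,0,0,0,0,0,0.085],
    [0,0,0,0,0,0,0.085],
    [0,0,0,0,0,0,0.085]
  ]
}}

```text
time: 1.4
tool_pos: [0.4778, -0.1635, 0.1672]
orientation: [[0.857, 0.516, -0.001], [0.516, -0.857, -0.0], [-0.001, -0.0, -1.0]]
ft_force: [-0.4, -0.0, 0.1]
width: 0.0848
grasp_force: 0.0
```

Run:
```python
from h import *
snap("wrist","w1.png")
```

```text
(no output)
```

View pics/w1.png

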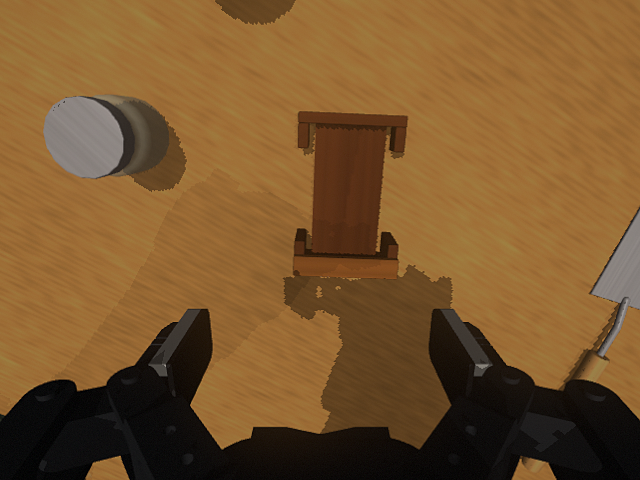

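Run:
```python
from h import *
RT=pose("wrist"); np.savez("w1.npz",R=RT[0],t=RT[1])
im=cv2.imread("pics/w1.png")[100:290,280:420]
cv2.imwrite("pics/w1c.png",np.hstack([cv2.resize(im[:95],None,fx=5,fy=5,interpolation=cv2.INTER_CUBIC)]+[])[:300])
a=cv2.resize(im[0:60],None,fx=5,fy=5,interpolation=cv2.INTER_CUBIC); b=cv2.resize(im[125:185],None,fx=5,fy=5,interpolation=cv2.INTER_CUBIC)
cv2.imwrite("pics/w1c.png",np.vstack([a,b]))
```

```text
(no output)
```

View pics/w1c.png

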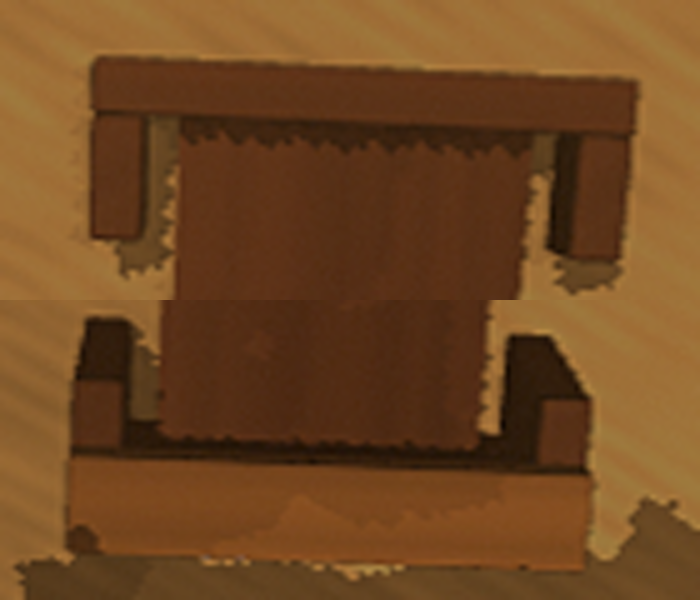

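The picture shows the box's low wall at image rows 111–127 and its bar at rows 256–279, columns 293–408. I'll fit the box pose to these corners.

```bash
cat > fit.py <<'E'
from h import *
from scipy.optimize import least_squares
P=np.array([[59.75,39.75,22],[59.75,-39.75,22],[51.75,39.75,22],[51.75,-39.75,22],[33.75,39.75,22],[33.75,31.75,22],[33.75,-31.75,22],[33.75,-39.75,22],[-43.75,39.75,43],[-43.75,-39.75,43],[-59.75,39.75,43],[-59.75,-39.75,43],[-33.75,39.75,37],[-33.75,31.75,37],[-33.75,-31.75,37],[-33.75,-39.75,37]])/1000
U=np.array([[298.8,111.4],[407.6,115.8],[298.2,122.4],[406.8,126.6],[298.2,147.4],[308,148],[394.4,151.6],[405,152.4],[293.6,256.4],[398.4,259.8],[293,275.4],[396.8,279.2],[295.4,240.6],[305.8,240.8],[388,244.8],[397.4,245]])
E
python3 - <<'E'
from fit import *
d=np.load("w1.npz"); RT=(d["R"],d["t"])
def W(q):
    c,s=np.cos(q[2]),np.sin(q[2]); return P@np.array([[c,s,0],[-s,c,0],[0,0,1]])+[q[0],q[1],q[3]]
f=lambda q:(project("wrist",W(q),RT)-U).ravel()
r=least_squares(f,[.508,-.178,.54,0],x_scale=[.01,.01,.1,.01]); print(r.x,np.degrees(r.x[2]),abs(r.fun).reshape(-1,2).round(1).tolist())
r3=least_squares(lambda q:f([*q,0]),[.508,-.178,.54],x_scale=[.01,.01,.1]);print(r3.x,r3.cost,r.cost)
# side/top check
k=W([*r3.x,0]); print("top",project("top",k[[0,1,10,11]]).round(0).tolist(),"side",project("side",k[[0,1,10,11]]).round(0).tolist())
s=sense(); print(s["tool_pos"],s["time"])
E
```

```text
[ 0.50891737 -0.17066553  0.49829566 -0.00084577] 28.550238056602172 [[0.2, 0.5], [0.6, 0.1], [0.1, 0.1], [0.2, 0.8], [0.5, 0.4], [0.5, 0.3], [0.8, 0.4], [0.7, 0.1], [0.0, 0.8], [0.6, 0.0], [0.2, 0.1], [0.0, 0.1], [1.0, 0.1], [0.8, 0.1], [0.4, 0.5], [1.4, 0.3]]
[ 0.50900578 -0.17053696  0.49827971] 4.8420136802903135 4.372023859789623
top [[362.0, 263.0], [389.0, 248.0], [385.0, 305.0], [414.0, 290.0]] side [[329.0, 235.0], [315.0, 221.0], [370.0, 219.0], [355.0, 206.0]]
[ 0.47760895 -0.16411875  0.16731998] 1.45
```

```bash
cat >> h.py <<'E'
from scipy.linalg import expm,logm
from scipy.spatial.transform import Rotation as Ro
def Tf(p,yaw,tilt=0):
    # tool down, tool x at yaw (rad); tilt about tool y (positive: tool-x end ... rotation vector +tool y)
    x=np.array([np.cos(yaw),np.sin(yaw),0]); z=np.array([0,0,-1.]); R=np.c_[x,np.cross(z,x),z]@Ro.from_rotvec([0,tilt,0]).as_matrix()
    T=np.eye(4);T[:3,:3]=R;T[:3,3]=p;return T
def cur():
    s=sense();T=np.eye(4);T[:3,:3]=s["orientation"];T[:3,3]=s["tool_pos"];return T
def steps(T0,T1,n):
    S=expm(np.real(logm(np.linalg.inv(T0)@T1))/n); print(n,"x",S[:3,3].round(4).tolist(),Ro.from_matrix(S[:3,:3]).as_rotvec().round(4).tolist())
E
python3 - <<'E'
from h import *
steps(cur(),Tf([.4947,.1874,.165],np.radians(-4.5)),13)
E
```

```text
13 x [0.0082, -0.0262, 0.0002] [0.0, 0.0, 0.0476]
```

Emit:
{"op": "jog_arm", "data": {
  "commands": [
    [0.0082,-0.0262,0,0,0,0.0476,0.085],
    [0.0082,-0.0262,0,0,0,0.0476,0.085],
    [0.0082,-0.0262,0,0,0,0.0476,0.085],
    [0.0082,-0.0262,0,0,0,0.0476,0.085],
    [0.0082,-0.0262,0,0,0,0.0476,0.085],
    [0.0082,-0.0262,0,0,0,0.0476,0.085],
    [0.0082,-0.0262,0,0,0,0.0476,0.085],
    [0.0082,-0.0262,0,0,0,0.0476,0.085]
  ]
}}

```text
time: 2.12
tool_pos: [0.4622, 0.0543, 0.1677]
orientation: [[0.988, 0.155, 0.001], [0.155, -0.988, -0.0], [0.001, 0.0, -1.0]]
ft_force: [1.0, -1.2, 0.2]
width: 0.0852
grasp_force: 0.0
```

Emit:
{"op": "jog_arm", "data": {
  "commands": [
    [0.0082,-0.0262,0,0,0,0.0476,0.085],
    [0.0082,-0.0262,0,0,0,0.0476,0.085],
    [0.0082,-0.0262,0,0,0,0.0476,0.085],
    [0.0082,-0.0262,0,0,0,0.0476,0.085],
    [0.0082,-0.0262,0,0,0,0.0476,0.085],
    [0,0,0,0,0,0,0.085],
    [0,0,0,0,0,0,0.085],
    [0,0,0,0,0,0,0.085]
  ]
}}

```text
time: 2.78
tool_pos: [0.4947, 0.1861, 0.1673]
orientation: [[0.997, -0.078, -0.0], [-0.078, -0.997, -0.001], [-0.0, 0.001, -1.0]]
ft_force: [0.6, -0.5, -0.6]
width: 0.0849
grasp_force: 0.0
```

Run:
```python
from h import *
im,RT=snap("wrist","w2.png"); np.savez("w2.npz",R=RT[0],t=RT[1]); s=sense(); print(s["tool_pos"],np.array(s["orientation"]).round(3).tolist(),s["time"])
c=im[:,:,::-1].copy()
print(project("wrist",[[.4947,.1874,.035]],RT))
cv2.imwrite("pics/w2v.png",cv2.resize(c[60:340,180:460],(600,600),interpolation=cv2.INTER_CUBIC))
```

```text
[0.49468006 0.18590924 0.16739488] [[0.997, -0.079, -0.0], [-0.079, -0.997, -0.001], [0.0, 0.001, -1.0]] 2.8333
[[318.91009501 229.2389801 ]]
```

View pics/w2v.png

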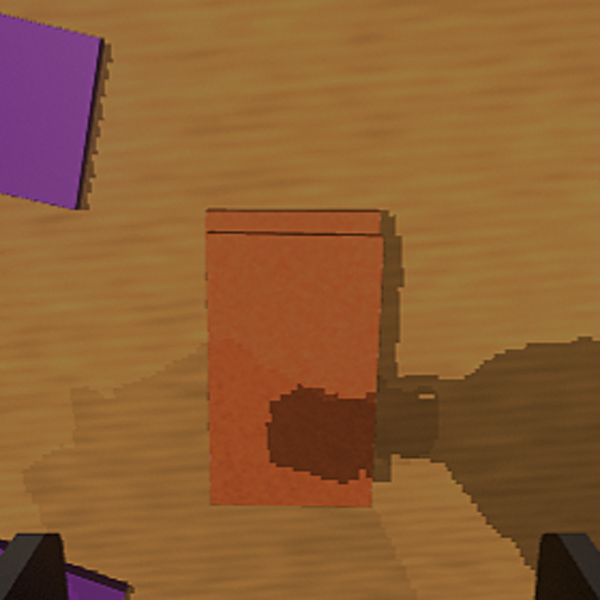

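The pile's top face spans crop (207,232) to (371,507). A lower tile sticks out at the +x end, at row 210.

Run:
```python
from h import *
d=np.load("w2.npz"); RT=(d["R"],d["t"]); k=280/600
f=lambda a:np.array(a)*k+[180,60]
c=atz("wrist",f([[207,232],[382,235],[371,507],[210,505]]),.035,RT); print(c.round(4).tolist(),c.mean(0).round(4))
e=(c[0]+c[1]-c[2]-c[3])/2; print("len",np.linalg.norm(e),"wid",np.linalg.norm(c[0]-c[1]),np.linalg.norm(c[2]-c[3]),"yaw",np.degrees(np.arctan2(e[1],e[0])))
for z in(.028,.021): g=atz("wrist",f([[207,210],[380,210]]),z,RT); print(z,g.round(4).tolist(), ((g.mean(0)-(c[0]+c[1])/2)@e/.1).round(4))
# two-view height check: same centre from top camera
o1,D1=ray("wrist",f([[292,370]]),RT); o2,D2=ray("top",[[243.13,280.66]])
A=np.c_[D1[0],-D2[0]]; q=np.linalg.lstsq(A,o2-o1,rcond=None)[0]; print("tri",o1+D1[0]*q[0],o2+D2[0]*q[1])
```

```text
[[0.5425, 0.2141, 0.035], [0.5369, 0.1556, 0.035], [0.4368, 0.1646, 0.035], [0.4424, 0.2243, 0.035]] [0.4896 0.1897 0.035 ]
len 0.10052019766168381 wid 0.05872853648387319 0.060012163760614766 yaw -5.465385482225598
0.028 [[0.5491, 0.2141, 0.028], [0.5445, 0.1553, 0.028]] 0.0071
0.021 [[0.5485, 0.215, 0.021], [0.5438, 0.1547, 0.021]] 0.0065
tri [0.49365003 0.18943904 0.0400904 ] [0.49447084 0.18674667 0.039763  ]
```

Emit:
{"op": "jog_arm", "data": {
  "commands": [
    [-0.002,-0.0033,0.02,0,0,0.016,0.085],
    [0,0,0.025,0,0,0,0.085],
    [0,0,0.025,0,0,0,0.085],
    [0,0,0.025,0,0,0,0.085],
    [0,0,0.025,0,0,0,0.085],
    [0,0,0.02,0,0,0,0.085],
    [0,0,0.015,0,0,0,0.085],
    [0,0,0,0,0,0,0.085]
  ]
}}

```text
time: 3.5
tool_pos: [0.4916, 0.1891, 0.0101]
orientation: [[0.996, -0.094, -0.003], [-0.094, -0.996, -0.002], [-0.003, 0.002, -1.0]]
ft_force: [-1.6, 0.1, 0.5]
width: 0.0852
grasp_force: 0.0
```

Emit:
{"op": "jog_arm", "data": {
  "commands": [
    [0,0,0.006,0,0,0,0.085],
    [0,0,0,0,0,0,0.085],
    [0,0,0,0,0,0,0.085]
  ]
}}

```text
time: 3.75
tool_pos: [0.4933, 0.1908, 0.0071]
orientation: [[0.996, -0.093, 0.001], [-0.093, -0.996, 0.0], [0.001, -0.0, -1.0]]
ft_force: [0.3, -0.1, 0.2]
width: 0.085
grasp_force: 0.0
```

Emit:
{"op": "jog_arm", "data": {
  "commands": [
    [0,0,0.004,0,0,0,0.085],
    [0,0,0,0,0,0,0.07],
    [0,0,0,0,0,0,0.062],
    [0,0,0,0,0,0,0.04],
    [0,0,0,0,0,0,0.04],
    [0,0,0,0,0,0,0.04],
    [0,0,0,0,0,0,0.04],
    [0,0,0,0,0,0,0.04]
  ]
}}

```text
time: 4.42
tool_pos: [0.4929, 0.191, 0.0028]
orientation: [[0.996, -0.093, 0.0], [-0.093, -0.996, -0.0], [0.0, -0.0, -1.0]]
ft_force: [-1.1, -0.7, 6.7]
width: 0.0589
grasp_force: 64.8
```

Emit:
{"op": "jog_arm", "data": {
  "commands": [
    [0,0,0,0,0,0,0.04],
    [0,0,0,0,0,0,0.04],
    [0,0,-0.003,0,0,0,0.04],
    [0,0,-0.008,0,0,0,0.04],
    [0,0,-0.012,0,0,0,0.04],
    [0,0,-0.012,0,0,0,0.04],
    [0,0,-0.012,0,0,0,0.04],
    [0,0,-0.012,0,0,0,0.04]
  ]
}}

```text
time: 5.08
tool_pos: [0.493, 0.1911, 0.0631]
orientation: [[0.996, -0.093, 0.001], [-0.093, -0.996, 0.0], [0.001, -0.0, -1.0]]
ft_force: [-0.2, -0.7, -2.7]
width: 0.059
grasp_force: 65.4
```

Emit:
{"op": "jog_arm", "data": {
  "commands": [
    [0,0,-0.02,0,0,0,0.04],
    [0,0,-0.02,0,0,0,0.04],
    [0,0,-0.02,0,0,0,0.04],
    [0,0,-0.02,0,0,0,0.04],
    [0,0,-0.02,0,0,0,0.04],
    [0,0,0,0,0,0,0.04],
    [0,0,0,0,0,0,0.04],
    [0,0,0,0,0,0,0.04]
  ]
}}

```text
time: 5.75
tool_pos: [0.4925, 0.1908, 0.1614]
orientation: [[0.996, -0.093, 0.0], [-0.093, -0.996, -0.0], [0.0, 0.0, -1.0]]
ft_force: [-0.3, 0.3, -2.7]
width: 0.0591
grasp_force: 65.5
```

Run:
```python
from h import *
im,RT=snap("wrist","w3.png"); np.savez("w3.npz",R=RT[0],t=RT[1]); s=sense(); print(s["tool_pos"],s["time"],s["ft_force"],s["torque"])
im2,_=snap("side","s3.png")
a=cv2.resize(im[200:440,200:440],(600,600),interpolation=cv2.INTER_CUBIC)
uv=project("side",[s["tool_pos"]])[0]; print(uv); u,v=uv.astype(int)
b=cv2.resize(im2[v-60:v+60,u-20-0:u+20] if 0 else im2[max(0,v-90):v+30,u-40:u+40],(200,300)); b=np.vstack([b,np.zeros((300,200,3),np.uint8)])
cv2.imwrite("pics/w3v.png",np.hstack([a,b])[:,:,::-1])
```

```text
[0.49235853 0.1908021  0.16088237] 5.8 [ 0.39265541  0.05669072 -3.48248409] [-0.00935635 -0.00914988 -0.00358153]
[351.35748295 250.53318539]
```

View pics/w3v.png

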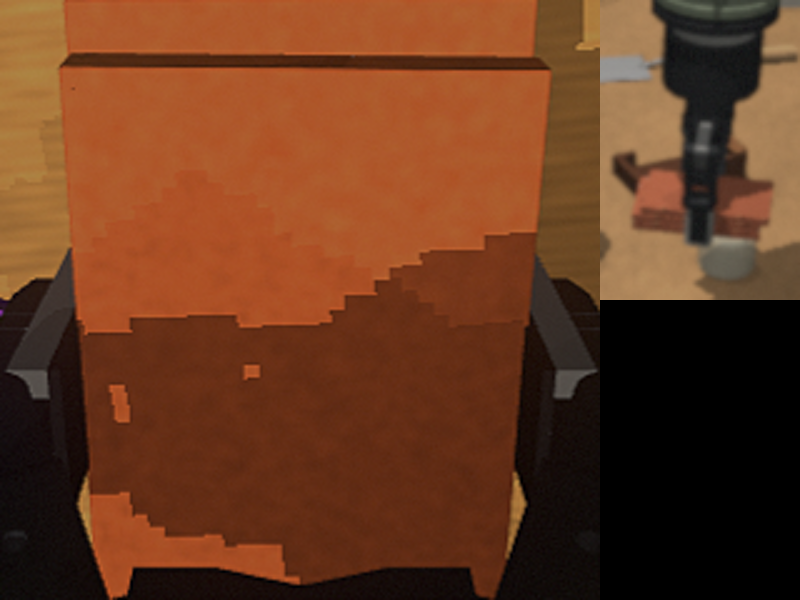

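All three tiles are in the grip, with the top tile's +x end set back from the others. Next I'll get the end positions in the tool frame.

Run:
```python
from h import *
im=cv2.imread("pics/w3.png").astype(int)
print([(r,im[r,250:390].mean(0).astype(int).tolist()) for r in range(184,230,1)][::2])
i=camera_info("wrist"); M=np.linalg.inv(np.array(i["mount"])); RT=(M[:3,:3],M[:3,3])
c=atz("wrist",[[224.4,226.4],[420,227.6]],-.032,RT); print("top end tool",c.round(4).tolist())
for r in range(150,200):
    d=np.abs(im[r+1,260:380]-im[r,260:380]).mean()
    if d>8: print(r,d.round(1),[ (z,atz("wrist",[[320,r+.5]],z,RT)[0,0].round(4)) for z in(-.025,-.018,-.011)])
```

```text
[(184, [43, 91, 140]), (186, [42, 89, 138]), (188, [41, 87, 135]), (190, [41, 87, 135]), (192, [42, 89, 136]), (194, [21, 45, 82]), (196, [18, 40, 78]), (198, [15, 34, 65]), (200, [41, 86, 178]), (202, [43, 89, 173]), (204, [43, 89, 173]), (206, [43, 89, 173]), (208, [43, 89, 173]), (210, [43, 88, 173]), (212, [42, 88, 173]), (214, [43, 88, 173]), (216, [43, 88, 173]), (218, [43, 89, 173]), (220, [45, 92, 178]), (222, [21, 44, 90]), (224, [16, 38, 78]), (226, [15, 33, 69]), (228, [40, 84, 176])]
top end tool [[0.0472, -0.0294, -0.032], [0.0468, 0.0299, -0.032]]
169 36.6 [(-0.025, np.float64(0.0634)), (-0.018, np.float64(0.0626)), (-0.011, np.float64(0.0617))]
170 12.1 [(-0.025, np.float64(0.0631)), (-0.018, np.float64(0.0622)), (-0.011, np.float64(0.0614))]
171 14.9 [(-0.025, np.float64(0.0628)), (-0.018, np.float64(0.0619)), (-0.011, np.float64(0.061))]
172 8.1 [(-0.025, np.float64(0.0625)), (-0.018, np.float64(0.0616)), (-0.011, np.float64(0.0607))]
193 41.3 [(-0.025, np.float64(0.056)), (-0.018, np.float64(0.0547)), (-0.011, np.float64(0.0534))]
198 45.4 [(-0.025, np.float64(0.0544)), (-0.018, np.float64(0.053)), (-0.011, np.float64(0.0516))]
199 18.3 [(-0.025, np.float64(0.054)), (-0.018, np.float64(0.0526)), (-0.011, np.float64(0.0512))]
```

```bash
cat >> h.py <<'E'
BX=np.array([.509,-.1706]); BY=np.radians(28.55)
def boxT(xa,za,th,y=0,A=(-.054,-.011)):
    "tool pose with tool point A at box (xa,y,za) [mm], tilt th deg"
    t=np.radians(th); xd=np.array([np.cos(t),np.sin(t)]); zd=np.array([np.sin(t),-np.cos(t)])
    p=np.array([xa,za])/1000-A[0]*xd-A[1]*zd; c,s=np.cos(BY),np.sin(BY)
    return Tf([BX[0]+c*p[0]-s*y,BX[1]+s*p[0]+c*y,p[1]],BY,t)
def inbox():
    "TCP in box frame (mm), yaw err, tilt (deg)"
    T=cur(); c,s=np.cos(BY),np.sin(BY); d=T[:2,3]-BX; x=T[:3,0]
    print("box-frame TCP",np.round([1000*(c*d[0]+s*d[1]),1000*(-s*d[0]+c*d[1]),1000*T[2,3]],2),"yaw",round(np.degrees(np.arctan2(x[1],x[0])-BY),2),"tilt",round(np.degrees(np.arcsin(x[2])),2),"roll",round(np.degrees(np.arcsin(T[2,1])),2))
E
python3 - <<'E'
from h import *
a=boxT(-30.9,96,15); print(a[:3,3]); steps(cur(),a,16);
E
```

```text
[ 0.5301756  -0.15907865  0.09935104]
16 x [-0.0021, 0.0223, 0.0033] [0.0049, 0.016, -0.0367]
```

Emit:
{"op": "jog_arm", "data": {
  "commands": [
    [-0.002,0.0223,0.0033,0.0049,0.016,-0.0367,0.04],
    [-0.002,0.0223,0.0033,0.0049,0.016,-0.0367,0.04],
    [-0.002,0.0223,0.0033,0.0049,0.016,-0.0367,0.04],
    [-0.002,0.0223,0.0033,0.0049,0.016,-0.0367,0.04],
    [-0.002,0.0223,0.0033,0.0049,0.016,-0.0367,0.04],
    [-0.002,0.0223,0.0033,0.0049,0.016,-0.0367,0.04],
    [-0.002,0.0223,0.0033,0.0049,0.016,-0.0367,0.04],
    [-0.002,0.0223,0.0033,0.0049,0.016,-0.0367,0.04]
  ]
}}

```text
time: 6.52
tool_pos: [0.4841, 0.0123, 0.1311]
orientation: [[0.971, 0.203, 0.124], [0.199, -0.979, 0.046], [0.131, -0.02, -0.991]]
ft_force: [1.5, 0.4, -3.4]
width: 0.059
grasp_force: 65.5
```

Emit:
{"op": "jog_arm", "data": {
  "commands": [
    [-0.002,0.0223,0.0033,0.0049,0.016,-0.0367,0.04],
    [-0.002,0.0223,0.0033,0.0049,0.016,-0.0367,0.04],
    [-0.002,0.0223,0.0033,0.0049,0.016,-0.0367,0.04],
    [-0.002,0.0223,0.0033,0.0049,0.016,-0.0367,0.04],
    [-0.002,0.0223,0.0033,0.0049,0.016,-0.0367,0.04],
    [-0.002,0.0223,0.0033,0.0049,0.016,-0.0367,0.04],
    [-0.002,0.0223,0.0033,0.0049,0.016,-0.0367,0.04],
    [-0.002,0.0223,0.0033,0.0049,0.016,-0.0367,0.04]
  ]
}}

```text
time: 7.18
tool_pos: [0.532, -0.1588, 0.0994]
orientation: [[0.848, 0.479, 0.228], [0.462, -0.878, 0.126], [0.261, -0.001, -0.965]]
ft_force: [-0.8, 0.4, -2.3]
width: 0.0592
grasp_force: 65.5
```

Emit:
{"op": "jog_arm", "data": {
  "commands": [
    [0,0,0,0,0,0,0.04],
    [0,0,0,0,0,0,0.04],
    [0,0,0,0,0,0,0.04]
  ]
}}

```text
time: 7.43
tool_pos: [0.5318, -0.1572, 0.0998]
orientation: [[0.849, 0.477, 0.228], [0.46, -0.879, 0.126], [0.26, -0.002, -0.966]]
ft_force: [-1.2, 0.5, -2.2]
width: 0.0591
grasp_force: 65.7
```

Run:
```python
from h import *
inbox(); s=sense(); print(s["ft_force"],s["time"]); steps(cur(),boxT(-30.9,96,15),1); steps(cur(),boxT(-30.9,17,15),6)
im,RT=snap("wrist","w4.png")
np.savez("w4.npz",R=RT[0],t=RT[1])
cv2.imwrite("pics/w4v.png",im[20:470,150:490,::-1])
```

```text
box-frame TCP [26.4   0.84 99.75] yaw -0.09 tilt 15.07 roll -0.12
[-1.23761888  0.53375988 -2.18461849] 7.4333
1 x [-0.0023, 0.0008, -0.0002] [-0.0017, -0.0012, -0.0016]
6 x [-0.0038, 0.0002, 0.0127] [-0.0003, -0.0002, -0.0003]
```

View pics/w4v.png

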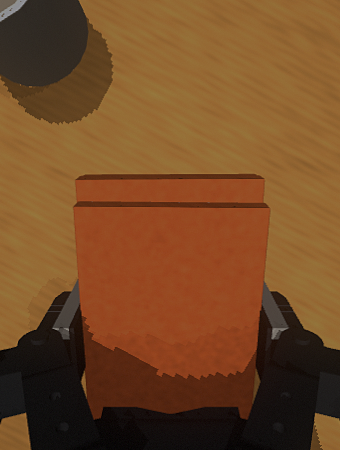

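The box is hidden under the pile in this view, so I'll go in by feel. I'll descend to the pre-insertion pose.

Emit:
{"op": "jog_arm", "data": {
  "commands": [
    [-0.0038,0.0002,0.0127,0,0,0,0.04],
    [-0.0038,0.0002,0.0127,0,0,0,0.04],
    [-0.0038,0.0002,0.0127,0,0,0,0.04],
    [-0.0038,0.0002,0.0127,0,0,0,0.04],
    [-0.0038,0,0.0127,0,0,0,0.04],
    [0,0,0,0,0,0,0.04],
    [0,0,0,0,0,0,0.04]
  ]
}}

```text
time: 8.07
tool_pos: [0.531, -0.1581, 0.0341]
orientation: [[0.848, 0.479, 0.228], [0.462, -0.878, 0.126], [0.26, -0.001, -0.966]]
ft_force: [-0.5, 0.2, -2.6]
width: 0.059
grasp_force: 65.8
```

Run:
```python
from h import *
inbox(); s=sense(); print(s["ft_force"],s["time"]); steps(cur(),boxT(-30.9,17,15),1)
```

```text
box-frame TCP [25.3   0.46 34.06] yaw 0.03 tilt 15.08 roll -0.08
[-0.48807657  0.23798161 -2.55954419] 8.0667
1 x [-0.0047, 0.0005, 0.0129] [-0.0016, -0.0013, 0.0005]
```

Emit:
{"op": "jog_arm", "data": {
  "commands": [
    [-0.0023,0.0002,0.0065,0,0,0,0.04],
    [-0.0024,0.0003,0.0064,0,0,0,0.04],
    [0,0,0,0,0,0,0.04],
    [0,0,0,0,0,0,0.04]
  ]
}}

```text
time: 8.4
tool_pos: [0.5302, -0.1602, 0.0203]
orientation: [[0.848, 0.477, 0.229], [0.461, -0.879, 0.125], [0.261, -0.001, -0.965]]
ft_force: [0.0, 0.4, -2.4]
width: 0.0597
grasp_force: 65.8
```

Run:
```python
from h import *
inbox(); s=sense(); print(s["ft_force"],s["time"]); steps(cur(),boxT(-46.3,12.5,15),8)
```

```text
box-frame TCP [23.62 -1.05 20.29] yaw -0.05 tilt 15.1 roll -0.05
[ 0.00723983  0.44317755 -2.44278573] 8.4
8 x [-0.0019, -0.0001, 0.0001] [-0.0001, -0.0002, -0.0001]
```

Emit:
{"op": "jog_arm", "data": {
  "commands": [
    [-0.002,-0.0004,0,0,0,0,0.04],
    [-0.002,0,0,0,0,0,0.04],
    [-0.002,0,0,0,0,0,0.04],
    [-0.002,0,0,0,0,0,0.04],
    [-0.002,0,0,0,0,0,0.04],
    [0,0,0,0,0,0,0.04]
  ]
}}

```text
time: 8.9
tool_pos: [0.5212, -0.1648, 0.0178]
orientation: [[0.849, 0.477, 0.229], [0.46, -0.879, 0.125], [0.26, -0.001, -0.965]]
ft_force: [-0.5, 0.4, -2.9]
width: 0.0591
grasp_force: 65.8
```

Emit:
{"op": "jog_arm", "data": {
  "commands": [
    [-0.001,0,0,0,0,0,0.04],
    [-0.001,0,0,0,0,0,0.04],
    [-0.001,0,0,0,0,0,0.04],
    [0,0,0,0,0,0,0.04]
  ]
}}

```text
time: 9.23
tool_pos: [0.519, -0.166, 0.017]
orientation: [[0.848, 0.477, 0.229], [0.461, -0.879, 0.125], [0.261, -0.001, -0.965]]
ft_force: [-0.5, 0.7, -2.7]
width: 0.059
grasp_force: 65.8
```

Emit:
{"op": "jog_arm", "data": {
  "commands": [
    [-0.001,0,0,0,0,0,0.04],
    [-0.001,0,0,0,0,0,0.04],
    [-0.001,0,0,0,0,0,0.04],
    [0,0,0,0,0,0,0.04]
  ]
}}

```text
time: 9.57
tool_pos: [0.5166, -0.1673, 0.0163]
orientation: [[0.848, 0.477, 0.229], [0.461, -0.879, 0.125], [0.261, -0.001, -0.965]]
ft_force: [0.5, 0.9, -1.6]
width: 0.0594
grasp_force: 65.8
```

Emit:
{"op": "jog_arm", "data": {
  "commands": [
    [-0.001,0,0,0,0,0,0.04],
    [-0.001,0,0,0,0,0,0.04],
    [0,0,0,0,0,0,0.04]
  ]
}}

```text
time: 9.82
tool_pos: [0.5164, -0.1674, 0.0163]
orientation: [[0.847, 0.478, 0.231], [0.462, -0.878, 0.126], [0.263, 0.0, -0.965]]
ft_force: [6.2, 7.7, 0.3]
width: 0.0588
grasp_force: 65.8
```

Run:
```python
from h import *
inbox(); s=sense(); print(s["ft_force"],s["torque"],s["time"]); steps(cur(),boxT(-46.3,11.5,15),1)
```

```text
box-frame TCP [ 7.99 -0.7  16.32] yaw 0.04 tilt 15.27 roll 0.03
[6.23594861 7.6528779  0.26228887] [ 1.21464123 -0.94194429  0.18121329] 9.8167
1 x [0.0003, -0.0007, 0.0016] [0.0003, -0.0047, 0.0007]
```

The wall contact is felt: TCP is at box x = 8, and the top tile's end is against the wall as predicted. Next I'll lower the other end about that corner.

Run:
```python
from h import *
steps(cur(),boxT(-48.1,11.2,8,A=(-.053,-.011)),6)
```

```text
6 x [-0.0006, -0.0001, 0.0013] [0.0001, -0.0211, 0.0001]
```

Emit:
{"op": "jog_arm", "data": {
  "commands": [
    [-0.0005,-0.0002,0.0013,0,-0.0211,0,0.04],
    [-0.0005,-0.0002,0.0013,0,-0.0211,0,0.04],
    [-0.0005,-0.0002,0.0013,0,-0.0211,0,0.04],
    [0,0,0,0,0,0,0.04]
  ]
}}

```text
time: 10.15
tool_pos: [0.5152, -0.1674, 0.0118]
orientation: [[0.86, 0.479, 0.175], [0.469, -0.878, 0.095], [0.199, 0.0, -0.98]]
ft_force: [3.6, 0.9, -2.1]
width: 0.059
grasp_force: 66.0
```

Emit:
{"op": "jog_arm", "data": {
  "commands": [
    [-0.0005,0,0.0013,0,-0.0211,0,0.04],
    [-0.0005,0,0.0013,0,-0.0211,0,0.04],
    [-0.0005,0,0.0013,0,-0.0211,0,0.04],
    [0,0,0,0,0,0,0.04]
  ]
}}

```text
time: 10.48
tool_pos: [0.5139, -0.1679, 0.0075]
orientation: [[0.87, 0.478, 0.12], [0.474, -0.878, 0.065], [0.136, -0.0, -0.991]]
ft_force: [1.4, 1.1, -2.7]
width: 0.0592
grasp_force: 66.0
```

Run:
```python
from h import *
inbox(); s=sense(); print(s["ft_force"],s["torque"],s["time"]); steps(cur(),boxT(-48.1,11.2,8,A=(-.053,-.011)),1)
```

```text
box-frame TCP [ 5.62 -0.02  7.47] yaw 0.01 tilt 7.83 roll -0.02
[ 1.39772921  1.05998413 -2.67611142] [-0.03363339 -0.14492455  0.05984459] 10.4833
1 x [0.0003, -0.0, -0.0002] [-0.0004, 0.0029, 0.0002]
```

Emit:
{"op": "jog_arm", "data": {
  "commands": [
    [0,0,0.001,0,-0.02,0,0.04],
    [0,0,0,0,0,0,0.04],
    [0,0,0,0,0,0,0.063],
    [0,0,0,0,0,0,0.063],
    [0,0,0,0,0,0,0.085],
    [0,0,0,0,0,0,0.085],
    [0,0,0,0,0,0,0.085],
    [0,0,0,0,0,0,0.085]
  ]
}}

```text
time: 11.15
tool_pos: [0.5135, -0.1684, 0.0065]
orientation: [[0.873, 0.477, 0.103], [0.474, -0.879, 0.056], [0.117, -0.0, -0.993]]
ft_force: [-0.6, 0.4, -0.8]
width: 0.0848
grasp_force: 0.0
```

Emit:
{"op": "jog_arm", "data": {
  "commands": [
    [0,0,-0.02,0,0,0,0.085],
    [0,0,-0.03,0,-0.02,0,0.085],
    [0,0,-0.03,0,-0.04,0,0.085],
    [0,0,-0.03,0,-0.05,0,0.085],
    [0,0,-0.03,0,0,0,0.085],
    [0,0,0,0,0,0,0.085],
    [0,0,0,0,0,0,0.085]
  ]
}}

```text
time: 11.73
tool_pos: [0.5051, -0.1736, 0.1475]
orientation: [[0.879, 0.477, 0.009], [0.477, -0.879, 0.003], [0.009, 0.002, -1.0]]
ft_force: [0.3, -0.6, -0.3]
width: 0.0846
grasp_force: 0.0
```

Run:
```python
from h import *
inbox(); s=sense(); print(s["ft_force"],s["time"])
im,RT=snap("wrist","w5.png"); np.savez("w5.npz",R=RT[0],t=RT[1])
def W(x,y,z): c,s_=np.cos(BY),np.sin(BY); return [BX[0]+(c*x-s_*y)/1e3,BX[1]+(s_*x+c*y)/1e3,z/1e3]
uv=project("wrist",[W(0,0,30),W(52,0,22),W(-44,0,43)],RT); print(uv)
u,v=uv[0].astype(int); y0=max(0,v-120);x0=max(0,u-110); print("crop",x0,y0)
np.save("w5o.npy",[x0,y0])
cv2.imwrite("pics/w5v.png",cv2.resize(im[y0:y0+240,x0:x0+220,::-1],None,fx=2.5,fy=2.5,interpolation=cv2.INTER_CUBIC))
```

```text
box-frame TCP [ -4.88  -0.77 147.5 ] yaw -0.03 tilt 0.54 roll 0.1
[ 0.30433053 -0.64810729 -0.32218573] 11.7333
[[318.71182918 229.8150758 ]
 [318.6065952  154.55191337]
 [318.78230907 293.97122642]]
crop 208 109
```

View pics/w5v.png

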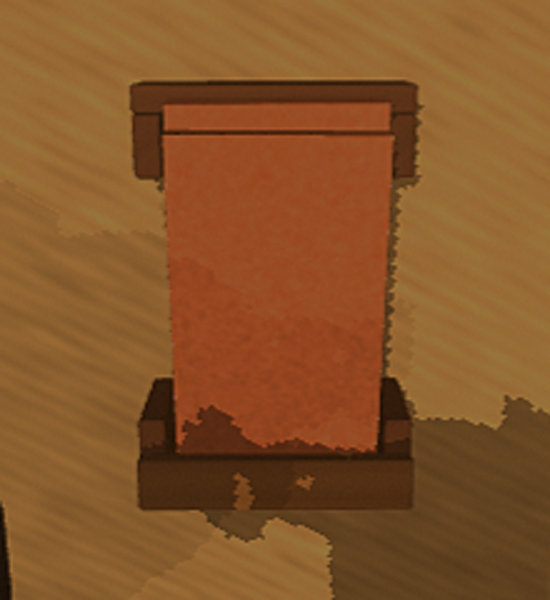

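The pile sits in the box with the middle tile's end overhanging the low wall (crop rows 103–132). I'll shut the fingers, go behind that end just above the low wall, and nudge it in.

Emit:
{"op": "jog_arm", "data": {
  "commands": [
    [0.02,0,0,0,-0.009,0,0],
    [0.02,0,0,0,0,0,0],
    [0.022,0,0,0,0,0,0],
    [0.02,0,0.015,0,0,0,0],
    [0,0,0.025,0,0,0,0],
    [0,0,0.025,0,0,0,0],
    [0,0,0.025,0,0,0,0],
    [0,0,0.01,0,0,0,0]
  ]
}}

```text
time: 12.45
tool_pos: [0.5737, -0.1339, 0.0417]
orientation: [[0.879, 0.478, -0.007], [0.478, -0.879, 0.001], [-0.006, -0.004, -1.0]]
ft_force: [-0.5, -1.1, -0.0]
width: 0.0001
grasp_force: 0.0
```

Emit:
{"op": "jog_arm", "data": {
  "commands": [
    [0,0,0,0,0,0,0],
    [0,0,0,0,0,0,0],
    [0,0,0,0,0,0,0]
  ]
}}

```text
time: 12.7
tool_pos: [0.5766, -0.1345, 0.047]
orientation: [[0.879, 0.477, -0.001], [0.477, -0.879, -0.001], [-0.001, 0.0, -1.0]]
ft_force: [-0.3, 0.6, 0.1]
width: 0.0001
grasp_force: 0.0
```

Run:
```python
from h import *
inbox(); s=sense(); print(s["ft_force"],s["time"],s["width"])
```

```text
box-frame TCP [76.68 -0.61 47.03] yaw -0.05 tilt -0.05 roll 0.01
[-0.30568395  0.56847964  0.09031703] 12.7 6.442162404664544e-05
```

Down to tip z ≈ 0.0245, then in towards the keeper wall.

Emit:
{"op": "jog_arm", "data": {
  "commands": [
    [0,0,0.012,0,0,0,0],
    [0,0,0.0105,0,0,0,0],
    [0,0,0,0,0,0,0],
    [-0.003,0,0,0,0,0,0],
    [-0.003,0,0,0,0,0,0],
    [0,0,0,0,0,0,0]
  ]
}}

```text
time: 13.2
tool_pos: [0.5703, -0.1378, 0.0239]
orientation: [[0.879, 0.477, -0.002], [0.477, -0.879, -0.001], [-0.002, -0.0, -1.0]]
ft_force: [0.1, -0.0, 0.0]
width: 0.0002
grasp_force: 0.0
```

Emit:
{"op": "jog_arm", "data": {
  "commands": [
    [-0.002,0,0,0,0,0,0],
    [-0.002,0,0,0,0,0,0],
    [-0.001,0,0,0,0,0,0],
    [0,0,0,0,0,0,0]
  ]
}}

```text
time: 13.53
tool_pos: [0.5664, -0.1397, 0.0237]
orientation: [[0.879, 0.477, -0.001], [0.477, -0.879, -0.0], [-0.001, -0.0, -1.0]]
ft_force: [0.3, -0.2, 0.4]
width: 0.0001
grasp_force: 0.1
```

Emit:
{"op": "jog_arm", "data": {
  "commands": [
    [-0.001,0,0,0,0,0,0],
    [-0.001,0,0,0,0,0,0],
    [-0.001,0,0,0,0,0,0],
    [0,0,0,0,0,0,0]
  ]
}}

```text
time: 13.87
tool_pos: [0.5636, -0.1411, 0.0235]
orientation: [[0.879, 0.477, -0.002], [0.477, -0.879, -0.0], [-0.002, -0.001, -1.0]]
ft_force: [-0.1, 1.0, -1.7]
width: 0.0
grasp_force: 0.5
```

Run:
```python
from h import *
inbox(); s=sense(); print(s["ft_force"],s["time"],s["width"])
```

```text
box-frame TCP [62.08 -0.2  23.52] yaw -0.04 tilt -0.11 roll -0.03
[-0.05269493  0.97945087 -1.70452031] 13.8667 3.151172585882344e-05
```

Emit:
{"op": "jog_arm", "data": {
  "commands": [
    [-0.001,0,0,0,0,0,0],
    [-0.001,0,0,0,0,0,0],
    [0,0,0,0,0,0,0]
  ]
}}

```text
time: 14.12
tool_pos: [0.5618, -0.1421, 0.0235]
orientation: [[0.879, 0.477, -0.002], [0.477, -0.879, -0.0], [-0.002, -0.001, -1.0]]
ft_force: [-0.3, 0.5, -0.3]
width: 0.0004
grasp_force: 0.2
```

Emit:
{"op": "jog_arm", "data": {
  "commands": [
    [-0.001,0,0,0,0,0,0],
    [-0.001,0,0,0,0,0,0],
    [0,0,0,0,0,0,0]
  ]
}}

```text
time: 14.37
tool_pos: [0.5608, -0.1426, 0.0238]
orientation: [[0.879, 0.478, -0.0], [0.478, -0.879, 0.0], [-0.0, -0.0, -1.0]]
ft_force: [2.4, 2.5, -0.1]
width: 0.0001
grasp_force: 2.3
```

Run:
```python
from h import *
inbox(); s=sense(); print(s["ft_force"],s["time"],s["torque"])
im,RT=snap("side","s6.png")
def W(x,y,z): c,s_=np.cos(BY),np.sin(BY); return [BX[0]+(c*x-s_*y)/1e3,BX[1]+(s_*x+c*y)/1e3,z/1e3]
```

```text
box-frame TCP [58.93 -0.14 23.77] yaw -0.02 tilt -0.02 roll -0.01
[ 2.43580605  2.52848869 -0.05248433] 14.3667 [ 0.65386799 -0.84217766  0.00456863]
```

Contact came at box x ≈ 48, which is the home position, and the drag force has dropped off. Next I'll back off, lift and press down on the top near the low end to check the height by feel.

Emit:
{"op": "jog_arm", "data": {
  "commands": [
    [0.004,0,0,0,0,0,0],
    [0,0,-0.015,0,0,0,0],
    [0,0,-0.01,0,0,0,0],
    [-0.014,0,0,0,0,0,0],
    [-0.014,0,0,0,0,0,0],
    [0,0,0.01,0,0,0,0],
    [0,0,0,0,0,0,0],
    [0,0,0,0,0,0,0]
  ]
}}

```text
time: 15.08
tool_pos: [0.5394, -0.1541, 0.0383]
orientation: [[0.879, 0.477, -0.002], [0.477, -0.879, -0.0], [-0.002, -0.001, -1.0]]
ft_force: [-0.6, 0.2, -0.7]
width: 0.0003
grasp_force: 0.0
```

Emit:
{"op": "jog_arm", "data": {
  "commands": [
    [0,0,0.002,0,0,0,0],
    [0,0,0.002,0,0,0,0],
    [0,0,0.002,0,0,0,0],
    [0,0,0,0,0,0,0]
  ]
}}

```text
time: 15.42
tool_pos: [0.5392, -0.1541, 0.0322]
orientation: [[0.879, 0.478, -0.002], [0.478, -0.879, -0.0], [-0.002, -0.001, -1.0]]
ft_force: [-1.0, 1.0, -0.5]
width: -0.0
grasp_force: 0.0
```

Emit:
{"op": "jog_arm", "data": {
  "commands": [
    [0,0,0.001,0,0,0,0],
    [0,0,0.001,0,0,0,0],
    [0,0,0,0,0,0,0]
  ]
}}

```text
time: 15.67
tool_pos: [0.5393, -0.1543, 0.0311]
orientation: [[0.879, 0.477, -0.002], [0.477, -0.879, -0.001], [-0.002, -0.0, -1.0]]
ft_force: [-1.8, 0.4, 9.1]
width: 0.0001
grasp_force: 4.6
```

Contact came at z = 31 mm, exactly the flat height. I'll lift off, open and look.

Emit:
{"op": "jog_arm", "data": {
  "commands": [
    [0,0,0.001,0,0,0,0],
    [0,0,0,0,0,0,0],
    [0,0,-0.02,0,0,0,0],
    [-0.01,0,-0.035,0,0,0,0],
    [-0.01,0,-0.035,0,0,0,0],
    [-0.015,0,-0.035,0,0,0,0],
    [0,0,0,0,0,0,0],
    [0,0,0,0,0,0,0]
  ]
}}

```text
time: 16.33
tool_pos: [0.5091, -0.1719, 0.1567]
orientation: [[0.879, 0.476, 0.002], [0.476, -0.879, -0.002], [0.001, 0.002, -1.0]]
ft_force: [0.3, -0.1, -0.2]
width: -0.0002
grasp_force: 0.0
```

Run:
```python
from h import *
inbox(); s=sense(); print(s["ft_force"],s["time"])
im,RT=snap("wrist","w6.png"); np.savez("w6.npz",R=RT[0],t=RT[1])
def W(x,y,z): c,s_=np.cos(BY),np.sin(BY); return [BX[0]+(c*x-s_*y)/1e3,BX[1]+(s_*x+c*y)/1e3,z/1e3]
u,v=project("wrist",[W(0,0,30)],RT)[0].astype(int); y0=max(0,v-110);x0=max(0,u-100)
print("expect top tile corners at home",((project("wrist",[W(48.25,30,31),W(48.25,-30,31),W(51.75,0,22),W(33.75,31.75,22),W(33.75,-31.75,22)],RT)-[x0,y0])*2.7).round(0).tolist())
cv2.imwrite("pics/w6v.png",cv2.resize(im[y0:y0+220,x0:x0+200,::-1],None,fx=2.7,fy=2.7,interpolation=cv2.INTER_CUBIC))
```

```text
box-frame TCP [ -0.5   -1.23 156.65] yaw -0.11 tilt 0.03 roll 0.14
[ 0.27877493 -0.07939609 -0.21515939] 16.3333
expect top tile corners at home [[154.0, 121.0], [385.0, 121.0], [269.0, 104.0], [153.0, 172.0], [387.0, 171.0]]
```

View pics/w6v.png

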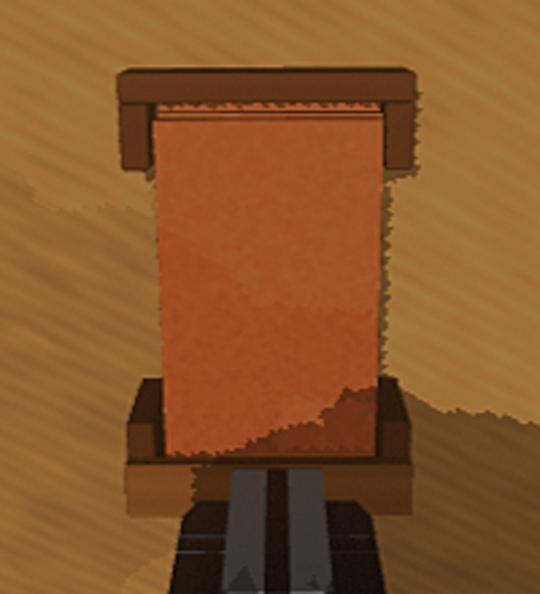

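The top tile's end is at row 121, exactly where home predicts. The tiles below lie inside the low wall and the pile is flat, with the fingers clear above. I'll hand it in.

```bash
python3 -c "
from workcell import *
print(sign_off())"
```

```text
the job is handed in; nothing more can be done
None
```

I put all three tiles in the box as one pile and handed the job in at about 16 s; the top pressed level at 31 mm by feel and the last picture showed every tile inside the walls, but the sign-off returned no verdict.

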